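# Let the evil-eye beads roll into the hallway tray

## Task

On the hallway console, push the pulled-out tray of the light grey unit fully home, and only then press the green paddle of the rocking lever all the way down with closed fingers, so that its other end lifts the gate; keep it down until both blue evil-eye beads have rolled into the tray, then let go so that the gate drops shut. Do not touch the beads yourself, and leave the keys, paperweight, plate and comb where they lie. Finish with the tray still fully home and both beads at rest in it.

Things in the scene. Friction and masses are not known exactly. Their poses are not given: they have to be found in the camera images.
- unit: Light grey plastic tray unit, 205 mm (x) by 256 mm (y), fixed; origin on the table. x points from its front (tray side, nearer the robot) to its back, y left, z up. From x = 6 mm back it is closed and 50 mm high; in front the tray runs between side walls 50 mm high. The lever runs along y at x = -6 mm: paddle at y = +95, gate at y = -90 mm.
- chute_mouth (a point): Middle of the lower end of the chute's floor, at x = 0, y = -90 mm of the unit, 52 mm above the table. The open chute is 40 mm wide and rises 12 degrees from here towards the unit's back; its walls' tops are 75 to 100 mm high.
- pivot (a point): The lever's pivot, at x = -6 mm, y = 0 of the unit, 102 mm above the table; the axis runs along the unit's x. Its two grey posts are 115 mm high.
- tray (a joint): How far the tray is pulled out of the unit towards the unit's -x, in m: 0 is fully home, at an end stop; at most 0.08. It slides with about 1.2 N of friction and stays where it is left.
- tray_front (a point): Centre of the outer face of the tray's flat front panel, 27 mm above the table. The panel faces the unit's -x, is 256 mm wide (y) and spans heights 6 to 48 mm; push it towards the unit's +x. At home it is at x = -94 mm, y = 0 of the unit.
- tray_floor (a point): Centre of the tray's inner floor, 12 mm above the table; axes as the unit's. The inside is 82 mm (x) by 228 mm (y), with walls 26 mm above this floor.
- rocker (a joint): Angle of the rocking lever, rad: 0 is level with the gate shut, grows as the paddle goes down and the gate goes up, end stop at 0.38. The gate lets the beads pass from about 0.3. A spring returns it to 0: it takes about 2 N at the paddle to start and 6 N to hold at the stop.
- paddle (a point): Centre of the top of the green paddle, 36 mm (x) by 40 mm (y), 112 mm above the table when the gate is shut, 95 mm from the pivot axis towards the unit's +y. Pressed straight down there, it sinks about 37 mm to the stop, where its top is about 75 mm above the table; the space below it is free.
- gate (a point): Middle of the lower edge of the green gate plate, 36 mm wide and 5 mm thick, on the other end of the lever in front of the chute's mouth; 60 mm above the table when shut.
- bead1: Blue glass evil-eye bead, a ball 28 mm across with white and pale blue eyes; the origin is its centre. It waits in the sloping chute behind the gate; when the gate lifts it rolls out towards the unit's front and drops into the tray if that is home. This is the front one, against the gate.
- bead2: Blue glass evil-eye bead, a ball 28 mm across with white and pale blue eyes; the origin is its centre. It waits in the sloping chute behind the gate; when the gate lifts it rolls out towards the unit's front and drops into the tray if that is home. This is the rear one, touching the first.
- keys: Pair of aluminium door keys on a small ring, lying flat, about 80 by 50 mm, 4 mm thick; origin on the table under its middle. Bystander.
- paperweight: Small pale glass dome, 62 mm across, 40 mm high; origin at the centre of its underside. Bystander.
- plate: White porcelain plate with a blue evil-eye pattern, 104 mm across, 12 mm high; origin at the centre of its underside. Bystander.
- comb: Black plastic comb, 130 mm (x) by 30 mm, 5 mm thick, lying flat; origin under its middle. Bystander.

How it is judged (in metres and radians):
On the way, in this order (a step that is already met when the one before it is completed fails the run):
1. the tray is pushed fully home (within 5 mm) (value of joint tray below 0.005 m), for 0.2 s.
2. with the paddle still held down (lever past 0.25 rad) and the tray home, both beads have rolled into the tray (value of joint rocker above 0.25 rad and value of joint tray below 0.006 m and x of bead1 in the frame of tray_floor between -0.045 and 0.045 m and y of bead1 in the frame of tray_floor between -0.118 and 0.118 m and z of bead1 in the frame of tray_floor between 0.005 and 0.022 m and x of bead2 in the frame of tray_floor between -0.045 and 0.045 m and y of bead2 in the frame of tray_floor between -0.118 and 0.118 m and z of bead2 in the frame of tray_floor between 0.005 and 0.022 m), for 0.1 s.
At the end, for the whole second after the job is handed in: Tray home within 6 mm, lever back within 0.05 rad of level (gate shut), both beads lying on the tray's floor and slower than 30 mm/s, the keys, paperweight, plate and comb within 20 mm of where they started (value of joint tray below 0.006 m and value of joint rocker below 0.05 rad and x of bead1 in the frame of tray_floor between -0.045 and 0.045 m and y of bead1 in the frame of tray_floor between -0.118 and 0.118 m and z of bead1 in the frame of tray_floor between 0.005 and 0.022 m and x of bead2 in the frame of tray_floor between -0.045 and 0.045 m and y of bead2 in the frame of tray_floor between -0.118 and 0.118 m and z of bead2 in the frame of tray_floor between 0.005 and 0.022 m and linear speed of each of bead1, bead2 below 0.03 m/s and distance of each of keys, paperweight, plate, comb from where it was at the start of the episode below 0.02 m); the robot touches nothing.
It fails at once if the gate is lifted (lever past 0.1 rad) while the tray is more than 10 mm out (value of joint rocker above 0.1 rad and value of joint tray above 0.01 m).
It fails at once if the robot touches a bead (contact force between any of bead1, bead2 and the fingers above 0.2 N or contact force between any of bead1, bead2 and the arm above 0.2 N).
It fails at once if a bead is lifted above the chute (height (world z) of any of bead1, bead2 above 0.1 m).
It fails at once if a bystander is lifted or shifted by more than 20 mm (distance of any of keys, paperweight, plate, comb from where it was at the start of the episode above 0.02 m or height (world z) of any of keys, paperweight, plate, comb above 0.012 m).
It also fails if it takes over 46 s, if anything falls off the work surface, if the arm or the gripper's body presses on something with over 40 N, if the wrist force passes 120 N, or if a joint passes its speed limit or range.

## Robot

A 6-joint arm with a two-finger parallel gripper is mounted at the origin on the work surface. World frame = base frame: x ahead of the robot, y to its left, z up, the work surface at z = 0. Lengths are in mm, angles in rad, forces in N, time in s.
With the tool pointing down it reaches from about 325 to 875 mm from the base axis. Payload 4.4 kg.
Tool frame: the origin (TCP) lies on the centre line of the jaws, within the pads' length; the fingertips stand ahead of it and the grasp point (between the pads) lies 6 mm ahead of it (ctrl.tcp_to_tips is the z of the fingertips in the tool frame, in mm); z points along the fingers, y is the direction in which the jaws open and shut (so a half turn about z gives the same grasp; the last joint's range is limited). The gripper opens to 85 mm and grips with 20 to 120 N. Pads are 22 mm wide; open, the fingers measure 114 mm over their backs; the gripper's body (76 mm by 85 mm) begins 54 mm behind the grasp point. The pads swing forward as they close: fully open they stand 13 mm farther back than shut.
Start: joints at [0.984, 0.207, 1.542, -0, 1.393, -0.15], TCP at [243.259, 521.011, 256.282] pointing down, gripper open.
Joint ranges: [-2.73, 2.73], [-0.86, 2.22], [0.23, 2.46], [-1.11, 4.25], [0.08, 2.63], [-2.82, 2.82]. Speed limits (rad/s): [2.79, 2.79, 3.14, 3.14, 3.14, 3.14].

## Interface

Orientations are given as a 3x3 rotation matrix whose columns are the frame's x, y, z axes.
In Python, from plant import ctrl, sensors, optics gives the robot as it stands. Calls block until the motion is done:
- ctrl.move_ptp(position, orientation): joint-space move of the TCP to a pose.
- ctrl.move_l(position, rot=None, vel=150, threshold=None): straight line of the TCP; rot=None keeps the orientation; vel is the mean speed in mm/s. With threshold (N) it stops when the force on the tool has changed by that much, and returns True; else False.
- ctrl.set_joints(angles): joint-space move.
- ctrl.gripper_to(opening, force=None): finger opening in mm; force is the grip in N (None keeps the last); returns when the fingers have stopped.
- ctrl.hold(seconds).
- ctrl.solve_ik(position, orientation): joint angles nearest the present ones, or None.
- sensors.read_state(): the state.
- optics.grab_frame(name): name is "side" or "top"; returns (picture, depth): 480x640x3 uint8, red, green, blue; 480x640 float32, mm along the optical axis (not along the pixel's ray), 0 where there is no reading.
- optics.camera_params(name): a dict with "mtx" (3x3 intrinsics, pixels), "k1" (the pictures are not rectified: a ray, as slopes to the right and down, at radius r is drawn at 1 + k1 r^2 times it, then the intrinsics apply), "R" (3x3) and "t" (3): a world point X has camera coordinates R X + t. Camera axes: x right, y down, z forward; pixel columns grow to the right and rows downward; lengths in mm; the calibration is good to about 2 mm. A picture is of the moment at which its call begins. camera_params takes no time and is no camera call.
A pose or a line that the arm cannot do raises ctrl.MotionError and nothing moves.
- ctrl.finish_job(): hands the job in, once; it reports no verdict.
The state is a dict: "t": time; "q": joint angles; "qvel": joint speeds; "tau": joint torques, N m; "eef_pos": TCP position; "eef_rot": TCP orientation; "force": force on the tool from outside, world axes, zero at the start; "wrist_torque": the same for the moment, N m; "grip_width": finger opening in mm.
Only numpy, scipy, OpenCV 4.12 (cv2) and the standard library are available. Lean on these libraries where they do the work, as an engineer would, in place of code of your own. Each camera call takes 0.05 s, during which the arm holds its last target.

## Working session

There is one attempt and no reset: what is moved stays moved. The work goes in short steps, each a Python script; the robot and the scene stay as the last script left them, time stands still between calls to the robot, and variables do not carry over. Pictures are saved under pics/ and viewed, and the job is handed in when it is done.

```bash
ls; mkdir -p pics; python3 - <<'E'
from plant import ctrl,sensors,optics
import cv2,numpy as np
for n in("side","top"):
    p,d=optics.grab_frame(n); cv2.imwrite(f"pics/{n}0.png",p[:,:,::-1]); np.save(f"pics/{n}0.npy",d); np.save(f"pics/{n}0rgb.npy",p)
    print(n,optics.camera_params(n))
print(sensors.read_state(),ctrl.tcp_to_tips)
E
```

```text
pics
side {'mtx': array([[544.31325035,   0.        , 312.90050002],
       [  0.        , 544.31325035, 239.70351847],
       [  0.        ,   0.        ,   1.        ]]), 'k1': -0.11484175714779683, 'R': array([[ 0.99662902, -0.08008052,  0.01782416],
       [-0.04656989, -0.73108559, -0.68069458],
       [ 0.06754136,  0.67756991, -0.73235045]]), 't': array([-595.00627778,   98.33424931,  949.36631283])}
top {'mtx': array([[455.96443205,   0.        , 317.09036968],
       [  0.        , 455.96443205, 239.22638426],
       [  0.        ,   0.        ,   1.        ]]), 'k1': -0.06423272354329235, 'R': array([[ 0.0162686 , -0.9998542 , -0.00518796],
       [-0.98503846, -0.01513679, -0.17166862],
       [ 0.17156507,  0.00790315, -0.98514109]]), 't': array([  9.01013987, 605.88420866, 726.14655189])}
{'t': 0.1, 'q': array([ 9.83498839e-01,  2.07359249e-01,  1.54288850e+00,  2.65770271e-05,
        1.39352504e+00, -1.50478421e-01]), 'qvel': array([-0.00079313, -0.00321998, -0.00363564, -0.00107038, -0.00187458,
       -0.00147487]), 'tau': array([-5.07206259e-04, -3.84096551e+01, -2.92548251e+01, -7.95264918e-05,
        4.83567885e-03,  4.87331604e-06]), 'eef_pos': array([242.87430819, 520.44620185, 255.19124029]), 'eef_rot': array([[-9.06099757e-01,  4.23062310e-01, -1.22981933e-03],
       [ 4.23063950e-01,  9.06098037e-01, -1.80033876e-03],
       [ 3.52681407e-04, -2.15157873e-03, -9.99997623e-01]]), 'force': array([0.50081565, 0.53671831, 0.2071068 ]), 'wrist_torque': array([-0.00266496, -0.02744085,  0.07423785]), 'grip_width': 85.26043039234199} 25.0
```

View pics/side0.png

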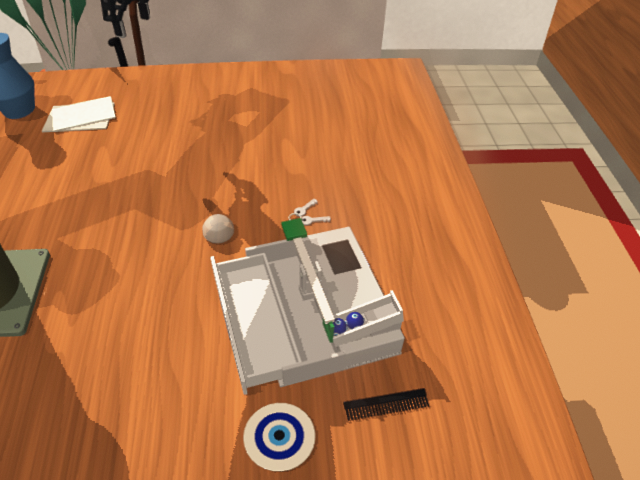

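View pics/top0.png

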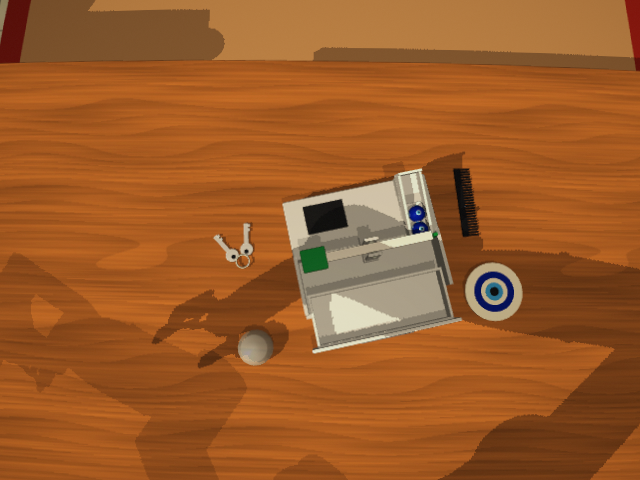

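Both views show the unit with its tray out towards the robot. In the top view the green paddle is near (314,259), the tray panel's top edge runs (313,351)–(461,320), and the beads are near (418,213) and (420,229). The paperweight is at (255,347) and the keys are at (238,245).

```bash
cat > h.py <<'E'
import cv2,numpy as np
from plant import ctrl,sensors,optics
def norm(n,px):
    c=optics.camera_params(n)
    return cv2.undistortPoints(np.array(px,float).reshape(-1,1,2),c["mtx"],np.array([c["k1"],0,0,0.])).reshape(-1,2)
def ray(n,px,z):
    c=optics.camera_params(n);u=norm(n,px)
    d=np.c_[u,np.ones(len(u))]@c["R"]; o=-c["R"].T@c["t"]
    return o+d*((z-o[2])/d[:,2])[:,None]
def depthpt(n,px,D):
    c=optics.camera_params(n);u=norm(n,px)
    z=np.array([np.median(D[int(b)-1:int(b)+2,int(a)-1:int(a)+2]) for a,b in np.array(px).reshape(-1,2)])
    return (np.c_[u,np.ones(len(u))]*z[:,None]-c["t"])@c["R"]
def tri(a,b):
    P=[np.c_[optics.camera_params(n)["R"],optics.camera_params(n)["t"]] for n in("top","side")]
    X=cv2.triangulatePoints(P[0],P[1],norm("top",a).T,norm("side",b).T);return (X[:3]/X[3]).T
def green(p):
    h=cv2.cvtColor(p,cv2.COLOR_RGB2HSV)
    m=cv2.inRange(h,(45,120,40),(80,255,255))
    n,l,s,c=cv2.connectedComponentsWithStats(m)
    i=1+np.argmax(s[1:,4]);return m,s[i],c[i],(l==i)
E
python3 - <<'E'
from h import *
ims={n:np.load(f"pics/{n}0rgb.npy") for n in("top","side")};D={n:np.load(f"pics/{n}0.npy") for n in ims}
cs={}
for n in ims:
    m,s,c,l=green(ims[n]);cs[n]=c;
    cn=cv2.findContours(l.astype(np.uint8),cv2.RETR_EXTERNAL,cv2.CHAIN_APPROX_NONE)[0][0]
    print(n,s,c,cv2.minAreaRect(cn),"depth",depthpt(n,[c],D[n]),"plane112",ray(n,[c],112))
print("tri",tri([cs["top"]],[cs["side"]]))
# crops
t=ims["top"][150:370,270:480];s=ims["side"][210:400,190:430]
cv2.imwrite("pics/ct.png",cv2.resize(t,None,fx=2.7,fy=2.7,interpolation=cv2.INTER_CUBIC)[:,:,::-1])
cv2.imwrite("pics/cs.png",cv2.resize(s,None,fx=3,fy=3,interpolation=cv2.INTER_CUBIC)[:,:,::-1])
E
```

```text
top [300 246  28  27 550] [313.57818182 259.17454545] ((313.511962890625, 259.18170166015625), (22.300634384155273, 24.824264526367188), 78.11134338378906) depth [[563.4982518   23.08427813 112.44831471]] plane112 [[563.55621648  23.09102737 112.        ]]
side [282 219  25  21 367] [293.55858311 228.75749319] ((293.9410095214844, 228.74435424804688), (18.663339614868164, 21.58651351928711), 77.00537872314453) depth [[563.8099078   19.21848226 112.37792815]] plane112 [[563.82727624  19.58371014 112.        ]]
tri [[564.0142133   23.14485552 108.3189501 ]]
```

View pics/ct.png

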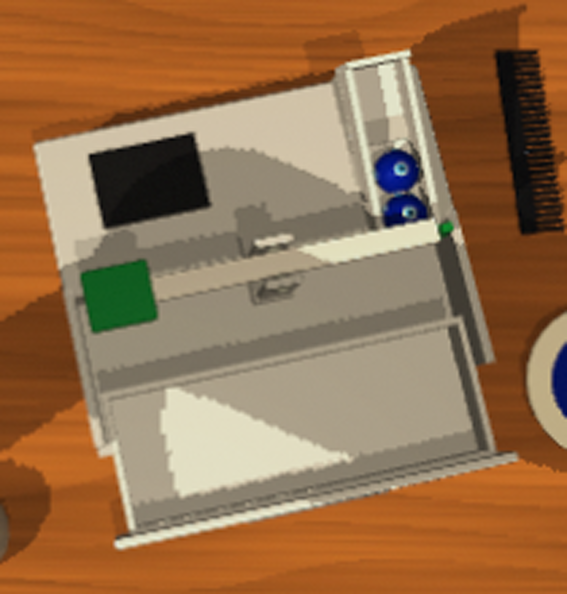

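View pics/cs.png

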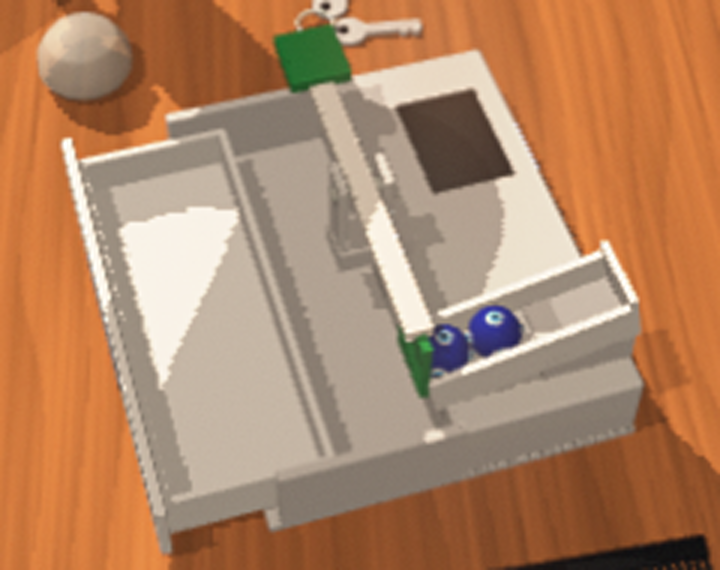

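The crops show the panel's top outer edge from top-view (313,352) to (461,320), and the paddle with its lever and pivot posts. I'll fit a line to that panel edge and check the paddle height from matched corners.

```bash
python3 - <<'E'
from h import *
ims={n:np.load(f"pics/{n}0rgb.npy") for n in("top","side")};D={n:np.load(f"pics/{n}0.npy") for n in ims}
# panel edge in top: non-wood low sat pixels
h=cv2.cvtColor(ims["top"],cv2.COLOR_RGB2HSV); m=(h[:,:,1]<90)
pts=[]
for c in range(318,457,2):
    r0=351-(c-313)*31/148
    rows=[r for r in range(int(r0)-8,int(r0)+9) if m[r,c]]
    pts.append((c,max(rows)+0.5))
pts=np.array(pts);
W=ray("top",pts,48.)
vx,vy,x0,y0=cv2.fitLine(W[:,:2].astype(np.float32),cv2.DIST_HUBER,0,.01,.01).ravel()
res=(W[:,:2]-[x0,y0])@[-vy,vx]
print("dir",vx,vy,"res",np.std(res),abs(res).max())
n=np.array([-vy,vx]); 
if n[0]<0:n=-n
print("yaw unit x",np.degrees(np.arctan2(n[1],n[0])))
# ends
print("corners top",ray("top",[(313,351.5),(461.5,320)],48.),"tri",tri([(313,351.7),(461.5,320.5)],[(212.7,257.3),(243,387)]))
print("depth along edge",depthpt("top",[(350,342.5),(400,332),(430,326)],D["top"]))
pd=np.array([563.6,21.6]);y=np.array([-n[1],n[0]])
print("panel to paddle along x",n@(pd-[x0,y0]),"=> tray out ",n@(pd-[x0,y0])-88)
U=pd+6*n-95*y;print("unit origin",U)
# beads depth, paperweight, keys
print("others (paperw,keys)",ray("top",[(255,347)],20),ray("top",[(238,245)],2))
# triangulate paddle corners
for k in ims:
    l=green(ims[k])[3].astype(np.uint8);cn=max(cv2.findContours(l,0,cv2.CHAIN_APPROX_NONE)[0],key=cv2.contourArea)
    print(k,cv2.approxPolyDP(cn,4,True).reshape(-1,2).tolist())
E
```

```text
dir 0.22709423 -0.9738728 res 0.6503864334220821 1.3230205299788789
yaw unit x 13.126056
corners top [[ 417.97168842   22.32555672   48.        ]
 [ 472.6591014  -225.78777305   48.        ]] tri [[ 418.76323424   22.47841531   45.7861947 ]
 [ 472.8531752  -229.10707155   37.02776745]]
depth along edge [[ 433.54901278  -38.74237673   47.8810161 ]
 [ 451.81457921 -121.85363269   48.44917536]
 [ 462.22261521 -172.36998751   47.89901179]]
panel to paddle along x 144.7523593891204 => tray out  56.752359389120386
unit origin [591.01718864 -69.55534842]
others (paperw,keys) [[421.70477052 122.48274398  20.        ]] [[601.56297604 162.82993904   2.        ]]
top [[322, 246], [300, 251], [304, 272], [327, 267]]
side [[300, 219], [282, 222], [287, 239], [306, 234]]
```

The measurements agree with the text. The panel edge comes out 254 mm long (given as 256), at 48 mm by depth, and the paddle is at z 112 by depth and 108 by triangulation. That gives a yaw of 13.1° and the tray about 57 mm out. One far corner triangulated to 37 mm, but I picked that side-view pixel by eye and depth says 48, so I'm dropping it. Next I push the tray.

```bash
cat >> h.py <<'E'
a=np.radians(13.13);N=np.array([np.cos(a),np.sin(a),0]);Y=np.array([-N[1],N[0],0]);Z=np.array([0,0,1.])
U=np.array([591.0,-69.6,0])
PADDLE=np.array([563.6,22.0])
def rots(): return [np.c_[s*N,-s*Y,-Z] for s in(1,-1)]
def uf(x,y,z): return U+x*N+y*Y+z*Z
E
python3 - <<'E'
from h import *
start=uf(-94-57-11-30,0,160)
for i,R in enumerate(rots()):
    for p in(start,uf(-105,0,45),np.r_[PADDLE,160]): print(i,p,ctrl.solve_ik(p,R))
E
```

```text
0 [ 404.01942539 -113.2149598   160.        ] [-4.80129889e-01 -2.03598655e-02  2.00391478e+00 -4.44089210e-16
  1.15803773e+00  8.61504707e-01]
0 [488.74499826 -93.45193114  45.        ] [-3.63037693e-01  3.32922630e-01  1.88627260e+00 -4.44089210e-16
  9.22397420e-01  9.78596903e-01]
0 [563.6  22.  160. ] [-1.14415264e-01  2.80510211e-01  1.66149311e+00 -4.44089210e-16
  1.19958933e+00  1.22721933e+00]
1 [ 404.01942539 -113.2149598   160.        ] [-4.80129889e-01 -2.03598655e-02  2.00391478e+00 -4.44089210e-16
  1.15803773e+00 -2.28008795e+00]
1 [488.74499826 -93.45193114  45.        ] [-3.63037693e-01  3.32922630e-01  1.88627260e+00 -4.44089210e-16
  9.22397420e-01 -2.16299575e+00]
1 [563.6  22.  160. ] [-1.14415264e-01  2.80510211e-01  1.66149311e+00 -4.44089210e-16
  1.19958933e+00 -1.91437332e+00]
```

```bash
python3 - <<'E'
from h import *
R=rots()[0]
ctrl.gripper_to(0)
print(ctrl.tcp_to_tips,sensors.read_state()["grip_width"],sensors.read_state()["t"])
ctrl.move_ptp(uf(-192,0,160),R)
ctrl.move_l(uf(-192,0,47),vel=120)
print("contact",ctrl.move_l(uf(-107,0,47),vel=50,threshold=15))
s=sensors.read_state();print(s["t"],(s["eef_pos"]-U)@np.c_[N,Y,Z],s["force"])
print("stop",ctrl.move_l(uf(-92,0,47),vel=20,threshold=10))
s=sensors.read_state();print(s["t"],(s["eef_pos"]-U)@np.c_[N,Y,Z],s["force"])
for n in("top","side"):
    p,d=optics.grab_frame(n);cv2.imwrite(f"pics/{n}1.png",p[:,:,::-1])
E
```

```text
25.0 0.050588846177390366 0.8667
contact False
6.1667 [-106.93038934    0.16372538   47.05526051] [ 0.07111048 -0.81490136  0.2971944 ]
stop True
6.5333 [-105.37386031    0.44550374   46.42274689] [-0.28712004  1.15605504 -0.43169186]
```

View pics/side1.png

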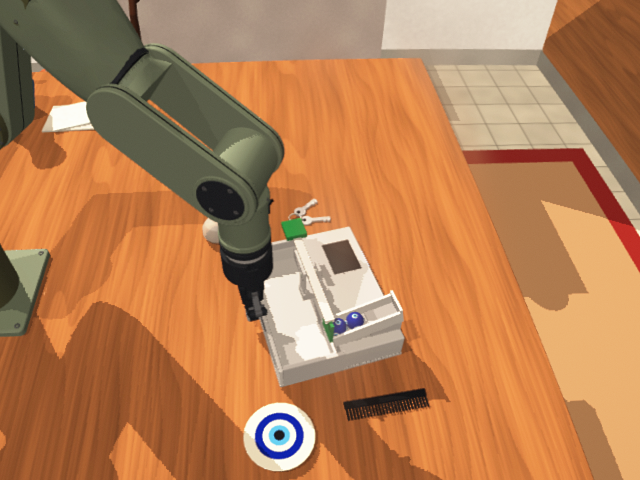

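The side view shows the panel flush with the side walls, with the fingers against it at (258,310). The threshold tripped at TCP x = −105.4, and I expected about −105. The force is back near zero, so I'll press again to confirm the stop is firm.

```bash
python3 - <<'E'
from h import *
print("stop",ctrl.move_l(uf(-101,0,47),vel=12,threshold=15))
s=sensors.read_state();print(s["t"],(s["eef_pos"]-U)@np.c_[N,Y,Z],s["force"])
print("again",ctrl.move_l(uf(-101,0,47),vel=12,threshold=25))
s=sensors.read_state();print(s["t"],(s["eef_pos"]-U)@np.c_[N,Y,Z],s["force"])
ctrl.hold(0.3)
ctrl.move_l(uf(-170,0,60),vel=150)
p,d=optics.grab_frame("top");cv2.imwrite("pics/top2.png",p[:,:,::-1])
h=cv2.cvtColor(p,cv2.COLOR_RGB2HSV); cv2.imwrite("pics/ct2.png",cv2.resize(p[150:370,270:480],None,fx=2.7,fy=2.7)[:,:,::-1])
np.save("pics/top2rgb.npy",p);np.save("pics/top2.npy",d)
print(sensors.read_state()["t"])
E
```

```text
stop False
7.225 [-104.90710838    0.82136809   46.03243058] [-9.95743325 -3.28746459  5.0958791 ]
again False
7.475 [-104.91206781    0.81806794   46.03261755] [-10.69964573  -3.41514998   5.82490038]
8.4417
```

View pics/ct2.png

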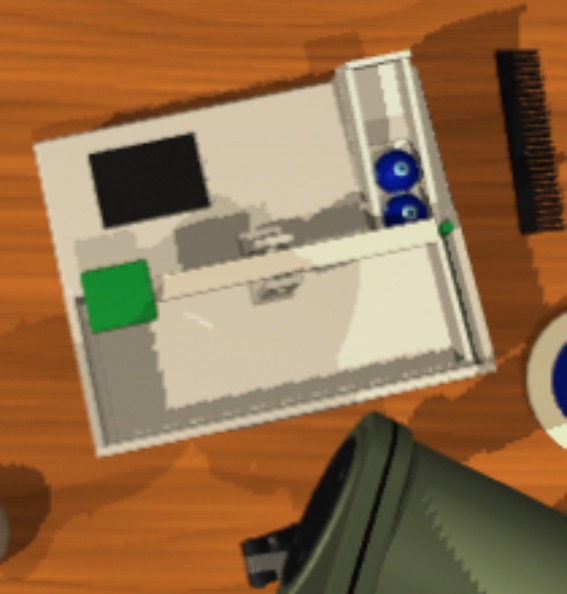

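The tray met a firm stop, with about 11 N at TCP x = −104.9 against an expected −105. The crop shows the panel aligned with the side walls, from (100,455) to (495,370). I'll check the panel-to-paddle distance, which should be 88 mm, and then press.

```bash
python3 - <<'E'
from h import *
w=ray("top",[(307,318.5),(453.3,287)],48.);print("panel-paddle",[(np.r_[PADDLE,0]-p)@N for p in w])
R=rots()[0]
def st(m):
    s=sensors.read_state();print(m,round(s["t"],2),((s["eef_pos"]-U)@np.c_[N,Y,Z]).round(1),s["force"].round(1))
ctrl.move_l(uf(-170,0,190),vel=250)
P=PADDLE
ctrl.move_ptp([*P,165],R); st("above")
ctrl.move_l([*P,142],vel=80); st("pre")
print(ctrl.move_l([*P,104],vel=45,threshold=15)); st("down")
ctrl.move_l([*P,98],vel=20,threshold=12); st("stop")
for n in("top","side"):
    p,d=optics.grab_frame(n);cv2.imwrite(f"pics/{n}3.png",p[:,:,::-1])
st("x")
E
```

```text
panel-paddle [np.float64(86.84200881994603), np.float64(88.36096856498538)]
above 9.9 [ -7.4  95.4 163.4] [-0.2 -0.6  0.1]
pre 10.34 [ -6.8  95.1 141.2] [ 0.3 -0.2  0.1]
False
down 11.33 [ -5.5  95.  104.2] [-0.4 -1.4  5.5]
stop 11.6 [ -5.3  94.6 102.8] [-3.1  0.7  8.7]
x 11.7 [ -5.3  94.6 102.8] [-2.3 -0.1  9.1]
```

View pics/side3.png

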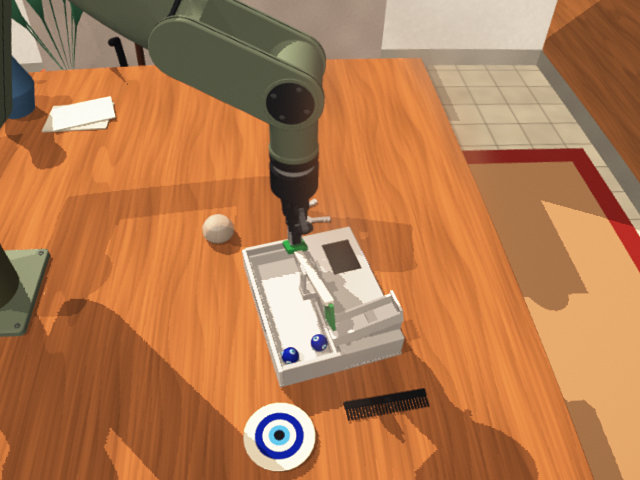

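View pics/top3.png

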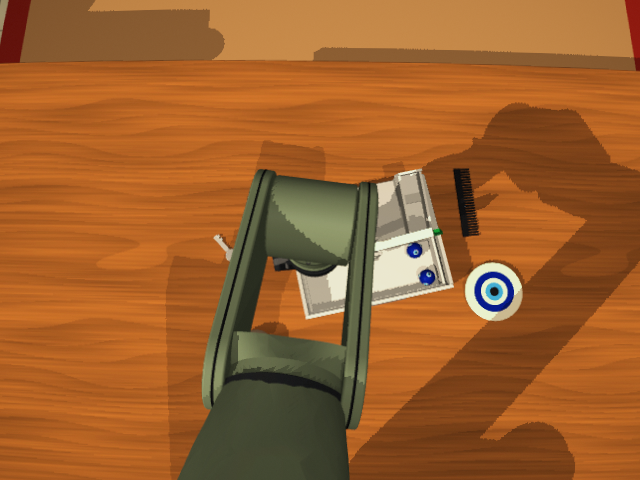

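The paddle is at its stop with about 9 N at tip height 78. Both beads are in the tray, at side view (290,354) and (319,342) and top view (427,277) and (415,250). I'll hold, check their positions and motion, then release.

```bash
cat >> h.py <<'E'
def beads(p,n="top"):
    h=cv2.cvtColor(p,cv2.COLOR_RGB2HSV);m=cv2.inRange(h,(110,120,40),(130,255,255))
    m=cv2.morphologyEx(m,cv2.MORPH_CLOSE,np.ones((5,5),np.uint8))
    k,l,s,c=cv2.connectedComponentsWithStats(m);out=[]
    for i in range(1,k):
        if 40<s[i,4]<500:
            P=ray(n,[c[i]],26.)[0]; f=np.r_[(P-U)@N+52,(P-U)@Y]   # tray floor centre ~ x -52 of unit
            if abs(f[1])<140 and abs(f[0])<200: out.append((c[i].round(1),f.round(1),s[i,4]))
    return out
E
python3 - <<'E'
from h import *
for k in range(3):
    ctrl.hold(0.7)
    for n in("top","side"):
        p,_=optics.grab_frame(n);print(k,n,*beads(p,n),sep="\n  ")
s=sensors.read_state();print(s["t"],s["force"],s["eef_pos"])
E
```

```text
0
  top
  (array([414.3, 250.1]), array([ 35.4, -81.6]), np.int32(166))
  (array([427. , 276.6]), array([-14.6, -91.9]), np.int32(171))
0
  side
  (array([318. , 341.6]), array([ 35.2, -79.4]), np.int32(172))
  (array([290. , 354.7]), array([-14.5, -89.3]), np.int32(185))
1
  top
  (array([414.3, 250.1]), array([ 35.4, -81.5]), np.int32(165))
  (array([427. , 276.6]), array([-14.6, -91.9]), np.int32(171))
1
  side
  (array([318. , 341.6]), array([ 35.2, -79.3]), np.int32(171))
  (array([290. , 354.7]), array([-14.5, -89.3]), np.int32(185))
2
  top
  (array([414.3, 250.1]), array([ 35.4, -81.6]), np.int32(166))
  (array([427. , 276.6]), array([-14.6, -91.9]), np.int32(171))
2
  side
  (array([318. , 341.6]), array([ 35.2, -79.3]), np.int32(171))
  (array([290. , 354.7]), array([-14.5, -89.3]), np.int32(185))
14.1 [-3.169908    0.75001757  9.01161372] [564.37157637  21.33616005 102.81928703]
```

Both beads are still and both views agree. The rear bead is close to the tray's back wall, so I'll triangulate heights before releasing.

```bash
python3 - <<'E'
from h import *
X=tri([(414.3,250.1),(427,276.6)],[(318,341.6),(290,354.7)]);print(X.round(1),((X-U)@np.c_[N,Y,Z]).round(1))
p,d=optics.grab_frame("top");P,Ds=optics.grab_frame("side")
print("bead top depth",depthpt("top",[(414.3,250.1),(427,276.6)],d).round(1),depthpt("side",[(318,341.6),(290,354.7)],Ds).round(1))
cv2.imwrite("pics/cs4.png",cv2.resize(P[220:400,230:420],None,fx=3.3,fy=3.3,interpolation=cv2.INTER_CUBIC)[:,:,::-1])
E
```

```text
[[ 592.7 -152.3   28.6]
 [ 546.6 -173.5   29. ]] [[-17.1 -80.9  28.6]
 [-66.8 -91.1  29. ]]
bead top depth [[ 591.3 -149.8   40.2]
 [ 545.7 -171.1   39.3]] [[ 591.7 -158.2   37.9]
 [ 546.4 -179.7   39.2]]
```

View pics/cs4.png

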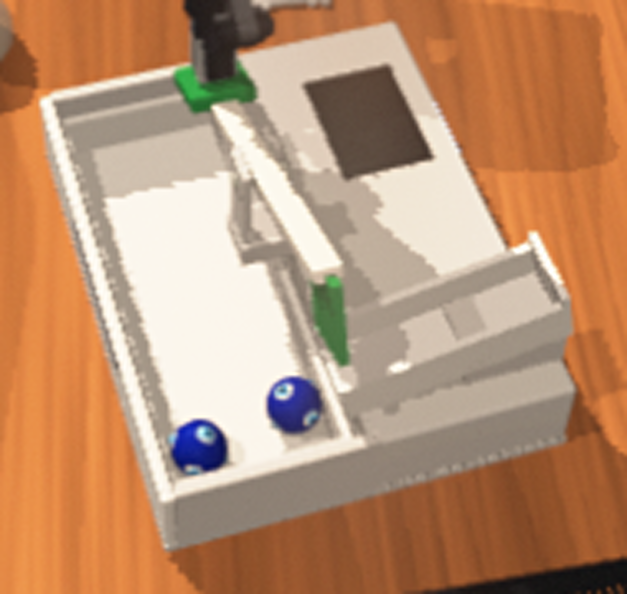

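Both bead tops are at about 40 mm, which is the 12 mm floor plus 28 mm. So both lie on the tray floor, and the gate is lifted. Now I release.

```bash
python3 - <<'E'
from h import *
P=PADDLE
ctrl.move_l([*P,142],vel=60)
ctrl.move_l([*P,230],vel=150)
ctrl.move_l(uf(-170,60,240),vel=200)
ctrl.hold(0.5)
im={}
for n in("top","side"):
    p,d=optics.grab_frame(n);im[n]=p;cv2.imwrite(f"pics/{n}5.png",p[:,:,::-1]);print(n,*beads(p,n),sep="\n  ")
    if n=="side": c=green(p)[2];print("paddle",c,depthpt(n,[c],d))
    old=np.load(f"pics/{n}0rgb.npy")
    for nm,(x0,y0,x1,y1) in {"top":{"keys":(210,215,258,272),"comb":(450,165,482,240),"plate":(460,258,528,325)},"side":{"keys":(285,195,335,216),"pw":(198,210,238,246),"comb":(340,385,432,422),"plate":(240,400,320,475)}}[n].items():
        print(nm,cv2.absdiff(old[y0:y1,x0:x1],p[y0:y1,x0:x1]).mean())
s=sensors.read_state();print(s["t"],s["eef_pos"],s["force"])
E
```

```text
top
  (array([414.3, 250.3]), array([ 35.1, -81.5]), np.int32(162))
  (array([427. , 276.6]), array([-14.6, -91.9]), np.int32(171))
keys 1.84661306042885
comb 2.2306944444444445
plate 32.14844893181153
side
  (array([318. , 341.6]), array([ 35.2, -79.4]), np.int32(171))
  (array([290. , 354.7]), array([-14.5, -89.3]), np.int32(185))
paddle [293.55733333 228.57066667] [[563.90395508  21.16327382 110.81992601]]
keys 6.2371428571428575
pw 13.047916666666667
comb 5.144437916177047
plate 37.26983333333333
17.3333 [411.85135901 -49.73199913 239.96653928] [ 0.79338999 -0.27607964 -0.12623546]
```

View pics/side5.png

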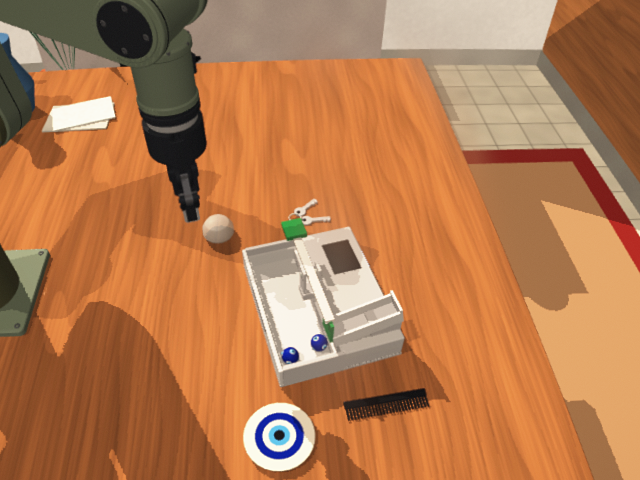

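View pics/top5.png

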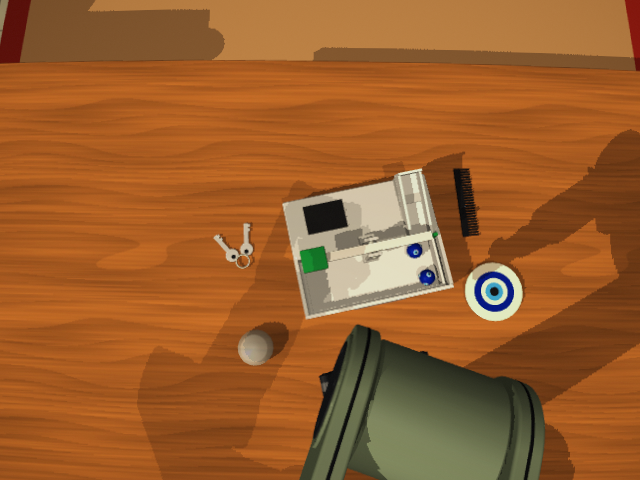

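The gate is shut: the paddle is back at side (293.6,228.6), its starting pixel position. The beads haven't moved, and the tray is flush. The bystanders are at their starting pixels; the large plate difference comes from the changed shadow. I'm handing the job in.

```bash
python3 -c "
from plant import ctrl
print(ctrl.finish_job())"
```

```text
the job is handed in; nothing more can be done
None
```

I pushed the tray home, pressed the paddle to its stop until both beads were in the tray, then let go and handed the job in at about 17 s of the 46 s allowed. No verdict is reported.

**Tray:** It started about 57 mm out. I pushed it with closed fingers until it met a firm stop, at about 11 N and within 0.1 mm of where home should be. The panel-to-paddle distance then measured 86.8 and 88.4 mm at the two ends, against 88 expected.

**Lever and beads:** At the stop the paddle pushed back with about 9 N. I held it there for about 2.5 s while both beads stood still in both views. Their tops were at about 40 mm, which puts them on the tray floor.

**Final state:** After release the paddle was back at its starting pixel and at about 111 mm (112 given), so the gate is shut. The beads had not moved, the tray was still flush and the arm was clear. The keys, paperweight, plate and comb looked unmoved by eye.

**Checks that disagreed:**
- One far panel corner, from a pixel picked by eye, triangulated to 37 mm high instead of 48. Depth gave 48, so I dropped that corner.
- The paddle triangulated to 108 mm, against 112 by depth and in the text.
- The first force threshold while pushing the tray tripped on a brief impact, so I pressed again to confirm the stop.
- The before/after picture differences were large at the plate (32–37 grey levels) and moderate at the paperweight (13). I put this down to changed shadows and did not measure their positions again.

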